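# Strip the forming-press stack and put each part in its place

### The job

The pressing is done and the stack from the forming press stands on its steel plate: take it apart from the top. Stand the steel spacer in the empty pocket of its wooden rack, lay the round black pad in its round steel cup, seat the dome of the pressed copper strip in the large hollow of the light wooden block with the strip lying across the block, and lay the die flat in the dark wooden tray that fits it. Keep all four parts level as you carry them, and leave the loupe and the little brass dish of small parts where they are.

Things in the scene. Friction and masses are not known exactly. Their poses are not given: they have to be found in the camera images.
- spacer_center (a point): Top of the stack: a bright steel spacer block, 30 x 30 mm and 26 mm high; the point is its centre, half-way up, x and y parallel to its sides, z up. It stands on the pad, up to 3 mm off its middle, at any yaw. About 0.16 kg.
- pad_center (a point): Second from the top: a round black rubber (urethane) pressing pad, 42 mm across and 20 mm high; the point is its centre, half-way up, z up. Its yaw means nothing. It lies on the copper strip. About 0.05 kg.
- strip_center (a point): Third from the top: a copper strip, 64 mm long (its y), 36 wide (x), 3 thick, 0.06 kg; a dome pressed down in its middle is 25 mm across, tapers to 10, and reaches 7.5 mm below its underside. Point: its middle, half-way through the 3 mm; z up. It lies across the die, dome in the die's hole, each end overhanging the die's long side by 9 mm: grip it end to end, fingertips reaching below it.
- die_center (a point): Bottom of the stack: an aluminium die, 80 mm long (its x), 46 wide (y), 16 thick, 0.15 kg, with a round 32 mm hole through it (hidden by the strip at first). Point: its centre, half-way up; z up. It lies on a flat fixed dark steel plate (104 x 70 mm, 8 thick). The stack's parts lie within a few mm of one another's middle; strip and die agree in yaw to 0.06 rad.
- spacer_bay (a point): The spacer's place: the empty pocket of a low wooden rack (104 x 56 mm, 14 high, fixed) with two square pockets, 42 x 42 mm, 9 deep, side by side along its x; the other one, 50 mm away at +x, holds a thin steel spacer for good. Point: middle of the empty pocket's floor, 5 mm above the bench; x, y parallel to the pocket's sides, z up.
- cup_floor (a point): The pad's place: a round steel cup (fixed), 62 mm across at the foot, 70 mm at the rim and 14 mm high, flaring inside from 54 mm at the floor to 62 mm at the rim. The point is the middle of its inner floor, 4 mm above the bench, z up. Inside depth 10 mm.
- hollow (a point): The strip's place: the large hollow, 36 mm across, 14 deep, in a light wooden block (96 mm along its x, 46 along y, 30 high, fixed); not the small 17 mm hollow, 46 mm away at +x. Point: middle of the large hollow's mouth, level with the block's top; z up. Seated, the strip lies flat on the top with its y along the block's y, ends overhanging the block's long sides by 9 mm each.
- tray_floor (a point): The die's place: a low dark wooden tray (fixed), 104 x 70 mm outside, with a 92 x 58 mm pocket and a rim 9 mm above its floor; the long sides of the rim have a gap of 46 mm in the middle for the fingers. The point is the middle of the pocket's floor, 5 mm above the bench; x along the tray's length, y across it, z up.
- loupe: A black watchmaker's loupe standing on its flange, 38 mm across, 32 mm high, loose; the point is the middle of its underside. To be left alone.
- dish_rings: A small round brass dish holding tiny parts, 50 mm across, 13 mm high, loose; the point is the middle of its underside. To be left alone.
Not all that is in view belongs to the job. What is shaped like the part that bears spacer_center but blue is not meant.

How it is judged:
By the outcome, as a careful person would: the job done as asked, in the order asked, and still so for the second after the job is handed in, with the robot touching nothing.
It also fails if it takes over 120 s, if anything falls off the work surface, if the arm or the gripper's body presses on something with over 40 N, if the wrist force passes 120 N, or if a joint passes its speed limit or range.

### The arm

A 7-joint arm with a two-finger parallel gripper is mounted at the origin on a cart in front of the work surface, level with it; the furniture and walls round the work are solid. World frame = base frame: x ahead of the robot, y to its left, z up, the work surface at z = 0. Lengths are in m, angles in rad, forces in N, time in s.
With the tool pointing down it reaches from about 0.4 to 0.875 m from the base axis. Payload 19.3 kg.
Tool frame: the origin (TCP) lies at the very end of the fingers, on their centre line; the grasp point (between the pads) lies 19 mm behind it; z points along the fingers, y is the line along which they close (so a half turn about z gives the same grasp; the last joint's range is limited). The gripper opens to 85 mm and grips with 20 to 120 N. Pads are 22 mm wide; open, the fingers measure 114 mm over their backs; the gripper's body (76 mm by 85 mm) begins 54 mm behind the grasp point. The pads swing forward as they close: fully open they stand 13 mm farther back than shut.
Start: joints at [-1.29, 0.521, -0.036, 1.599, 0.021, 1.021, -0.113], TCP at [0.215, 0.587, 0.231] pointing down, gripper open.
Joint ranges: [-2.91, 2.91], [-0.3, 2.13], [-1.5, 1.42], [0.17, 2.43], [-1.26, 4.41], [0.16, 1.93], [-2.52, 2.52]. Speed limits (rad/s): [1.89, 1.89, 2.39, 2.39, 3.01, 3.01, 3.01].

### API

Orientations are given as [roll, pitch, yaw] about the fixed x, y, z axes, in that order (R = Rz(yaw) Ry(pitch) Rx(roll)).
In Python, from workcell import bot gives the robot as it stands.
- The arm moves only by the tool servo_tool, never from a script. Its argument "plan" is a list of rows, each a list of 7 numbers: the finger opening in cm, from 0 to 8.54, then the shift along the tool's x, y, z in cm, then the turn, a rotation vector about the tool's x, y, z in degrees. In form: [[fingers, x, y, z, wx, wy, wz], ...]. A call has 1 to 10 rows; each row is the pose to reach, as a shift and turn from the pose commanded when the call began, along the tool's axes at that moment; what a row does not reach only later rows make up. A row lasts 1/10 s, in which the tool goes at most 50 mm and 8.59 degrees, less where a joint would pass 70% of its speed; a pose out of reach is approached as far as the arm can. A call with a gripper value outside its range is refused whole. The fingers move at their own pace and stop on an object; "force" is the grip in N (left out, the last holds). Time passes only in rows, so rows that repeat a pose let the fingers close. It gives the time, the measured TCP pose, the force, the opening and the grip force at its end, in the units of the state.
- bot.observe(): the state, without advancing time (a new reading comes with each control period).
- bot.grab_frame(name): name is "side" or "top"; returns a dict with "frame" (400x640x3 uint8, blue, green, red), "mtx" (3x3 intrinsics, pixels), "R" (3x3) and "t" (3): a world point X has camera coordinates R X + t. Camera axes: x right, y down, z forward; pixel columns grow to the right and rows downward; lengths in m; the calibration is good to about 2 mm. A picture is of the moment at which its call begins. There is no depth.
- bot.job_done(): hands the job in; it is judged then, once.
The state is a dict: "clock": time; "qpos": joint angles; "qd": joint speeds; "joint_efforts": joint torques, N m; "position": TCP position; "tool_rot": TCP orientation; "force": force on the tool from outside, world axes, zero at the start; "moment": the same for the moment, N m; "grip_width": finger opening in m; "finger_force": force on a finger pad.
Only numpy, scipy, OpenCV 4.12 (cv2) and the standard library are available. Lean on these libraries where they do the work, as an engineer would, in place of code of your own. Each camera call takes 0.05 s, during which the arm holds its last target. There are 200 camera calls.

## Working session

There is one attempt and no reset: what is moved stays moved. The work goes in short steps, Python scripts to look and compute and a tool call to move; the robot and the scene stay as the last step left them, time stands still between calls to the robot, and variables do not carry over. Pictures are saved under pics/ and viewed, at most 14 in all, crops included, and the job is handed in when it is done.

Besides the shell and the picture viewer there is one more tool, called after "Call:" by a JSON object that holds its "op" and its "data". servo_tool: Moves the arm, as the interface text tells. Its arguments: {"type":"object","properties":{"plan":{"type":"array","items":{"type":"array","items":{"type":"number"}}},"force":{"type":"number"}},"required":["plan"]}

```bash
ls; mkdir -p pics; python3 - <<'E'
from workcell import bot
import cv2,numpy as np
s=bot.observe();print({k:np.round(v,3).tolist() for k,v in s.items()})
for n in("top","side"):
    f=bot.grab_frame(n);cv2.imwrite(f"pics/{n}0.png",f["frame"]);np.savez(f"{n}.npz",**f)
    print(n,np.round(f["mtx"],1).tolist(),"cam",np.round(-np.array(f["R"]).T@f["t"],3),np.round(f["R"],3).tolist())
E
```

```text
pics
{'clock': 0.0, 'qpos': [-1.29, 0.522, -0.036, 1.6, 0.021, 1.021, -0.113], 'qd': [-0.001, -0.0, -0.0, 0.001, -0.001, -0.0, -0.001], 'joint_efforts': [0.0, -92.71, 1.98, -36.993, 0.018, 0.008, -0.0], 'position': [0.215, 0.587, 0.231], 'tool_rot': [-3.14, 0.0, 2.791], 'force': [0.32, -0.424, 0.242], 'moment': [0.019, 0.043, -0.003], 'finger_force': 0.0, 'grip_width': 0.086}
top [[361.9, 0.0, 322.9], [0.0, 361.9, 196.2], [0.0, 0.0, 1.0]] cam [0.519 0.16  0.953] [[0.005, -1.0, -0.011], [-0.994, -0.004, -0.111], [0.111, 0.011, -0.994]]
side [[480.5, 0.0, 326.5], [0.0, 480.5, 196.4], [0.0, 0.0, 1.0]] cam [1.371 0.561 0.525] [[-0.471, 0.882, -0.003], [0.418, 0.22, -0.881], [-0.777, -0.416, -0.473]]
```

View pics/top0.png

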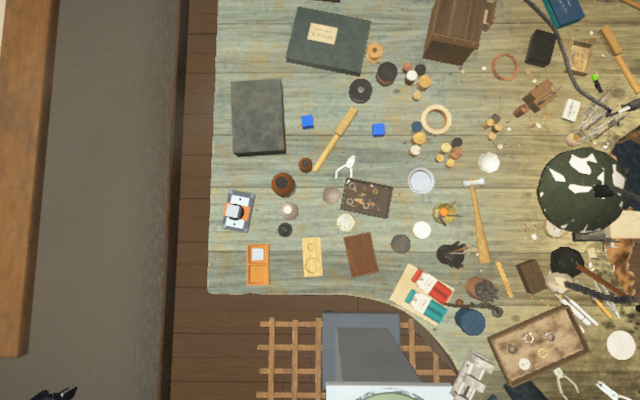

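View pics/side0.png

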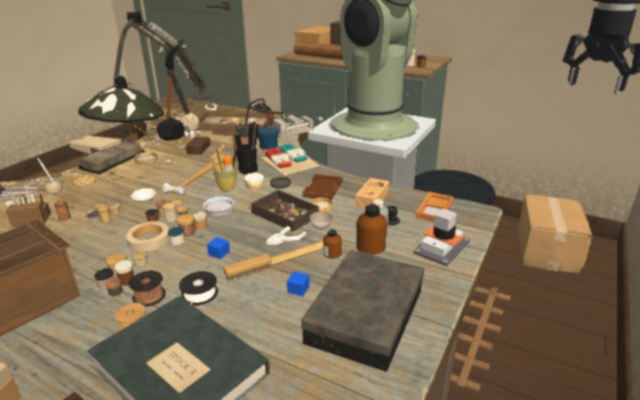

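Top view: stack at about (237,212), rack (258,264), light block (312,258), dark tray (361,254), steel cup (421,181), bottle (283,184), loupe (285,230), brass dish (331,195). Side view: stack at (440,240), rack (436,205). I'll enlarge both.

```bash
cat > h.py <<'E'
import numpy as np,cv2
def ray(f,u,v,z):
    """pixel -> world point on plane z"""
    R=np.array(f["R"]);c=-R.T@np.array(f["t"]);d=R.T@np.linalg.inv(f["mtx"])@np.array([u,v,1.])
    return c+d*(z-c[2])/d[2]
def proj(f,X):
    p=f["mtx"]@(f["R"]@np.array(X)+f["t"]);return p[:2]/p[2]
def two(f1,p1,f2,p2):
    P=[f["mtx"]@np.c_[f["R"],f["t"]] for f in(f1,f2)]
    X=cv2.triangulatePoints(*P,np.array(p1,float),np.array(p2,float))[:,0];return X[:3]/X[3]
def crop(img,x0,y0,x1,y1,k,name):
    c=cv2.resize(img[y0:y1,x0:x1],None,fx=k,fy=k,interpolation=cv2.INTER_CUBIC)
    cv2.imwrite(name,c)
E
python3 - <<'E'
from h import *
t=np.load("top.npz")["frame"];s=np.load("side.npz")["frame"]
a=cv2.resize(t[180:300,215:295],None,fx=5,fy=5,interpolation=cv2.INTER_CUBIC)
b=cv2.resize(t[180:300,295:375],None,fx=5,fy=5,interpolation=cv2.INTER_CUBIC)
cv2.imwrite("pics/t1.png",np.hstack([a,b]))
crop(s,350,160,510,280,5,"pics/s1.png")
E
```

```text
(no output)
```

View pics/t1.png

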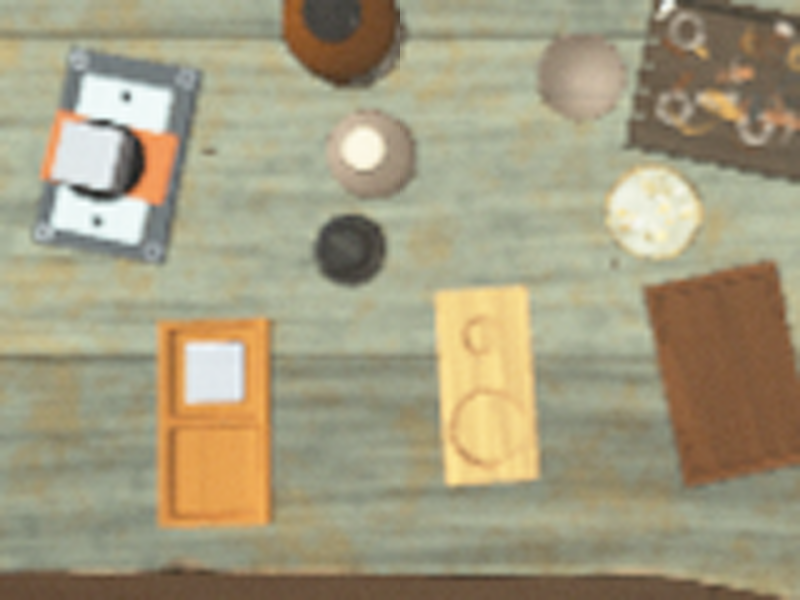

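View pics/s1.png

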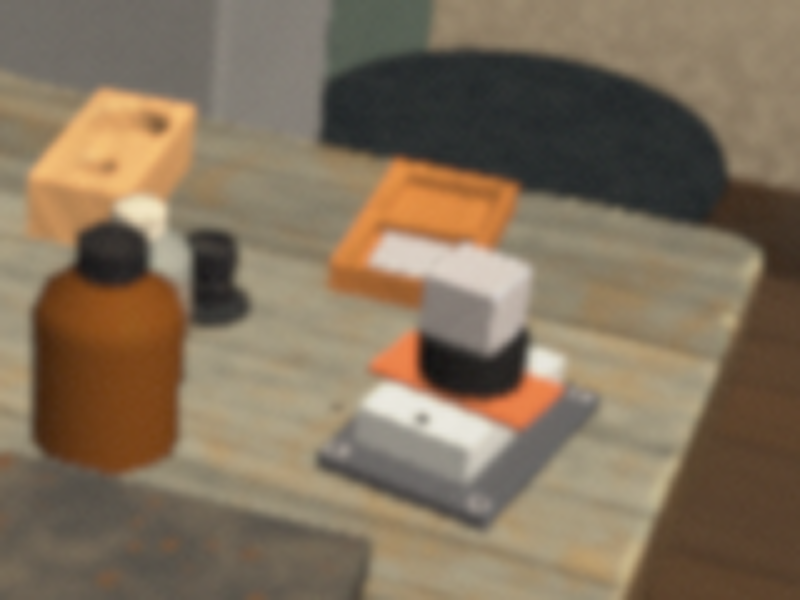

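t1 (5x crop): spacer at (88,155), pad (118,160), orange strip, white die, grey plate; rack empty pocket (215,472); large hollow (488,427); tray (730,372); loupe (350,248); brass dish (654,212). s1 confirms the stack order. Next: mask and rectangle measurements.

```bash
cat > m.py <<'E'
from h import *
def rect(f,mask,win,z,name):
    """world-plane minAreaRect of a mask inside window (x0,y0,x1,y1)"""
    x0,y0,x1,y1=win;m=np.zeros(mask.shape,np.uint8);m[y0:y1,x0:x1]=mask[y0:y1,x0:x1]
    k=4;M=cv2.resize(m*255,None,fx=k,fy=k,interpolation=cv2.INTER_CUBIC)
    cs,_=cv2.findContours((M>127).astype(np.uint8),cv2.RETR_EXTERNAL,cv2.CHAIN_APPROX_NONE)
    c=max(cs,key=cv2.contourArea)[:,0,:]
    W=np.array([ray(f,(u+.5)/k-.5,(v+.5)/k-.5,z)[:2] for u,v in c])*1000
    r=cv2.minAreaRect(W.astype(np.float32));b=cv2.boxPoints(r)
    e=b[1]-b[0];e2=b[2]-b[1];L=e if np.hypot(*e)>np.hypot(*e2) else e2
    (ce,rad)=cv2.minEnclosingCircle(W.astype(np.float32))
    print(name,"c",np.round(r[0],1),"size",np.round(r[1],1),"yaw_long",round(np.degrees(np.arctan2(L[1],L[0]))%180,1),"circ",np.round(ce,1),round(rad,1))
    return W
E
python3 - <<'E'
from m import *
f=np.load("top.npz");hsv=cv2.cvtColor(f["frame"],cv2.COLOR_BGR2HSV).astype(int);H,S,V=[hsv[...,i] for i in range(3)]
for n,(x,y) in dict(spacer=(232,211),pad=(241,212),plate=(226,226),die=(235,223),die2=(241,199),strip=(247,213),rack=(258,285),rackfl=(258,275),block=(306,270),tray=(360,255),bench=(275,245),cup=(421,181),cuprim=(410,181),thin=(258,255),loupe=(285,230)).items(): print(n,hsv[y,x])
rect(f,(H<14)&(S>140)&(V>150),(222,198,254,224),.027,"strip")
rect(f,(S<20)&(V>225),(220,190,255,235),.024,"die white")
rect(f,(H>8)&(H<22)&(S>130)&(V>120),(240,238,280,290),.014,"rack")
rect(f,(H>10)&(H<32)&(S>75)&(V>170),(298,232,328,282),.030,"block")
rect(f,(H<15)&(S>90)&(V<150),(338,228,385,282),.014,"tray")
E
python3 - <<'E'
from h import *
f=np.load("top.npz")["frame"];s=np.load("side.npz")["frame"]
a=cv2.resize(f[160:202,400:442],(400,400),interpolation=cv2.INTER_CUBIC)
b=cv2.resize(s[185:225,195:245],(500,400),interpolation=cv2.INTER_CUBIC)[:, :400]
cv2.imwrite("pics/cup.png",np.hstack([a,b]))
E
```

```text
spacer [ 93  11 234]
pad [18 21 60]
plate [ 95  22 126]
die [ 88  17 225]
die2 [ 88  18 223]
strip [ 12 154 243]
rack [ 19 100 192]
rackfl [ 16 165 230]
block [ 18 124 227]
tray [ 13 140 131]
bench [ 38  36 178]
cup [ 98   9 235]
cuprim [ 85   7 212]
thin [ 99  11 235]
loupe [30 27 95]
strip c [579.4 370.5] size [20.9 35. ] yaw_long 177.1 circ [579.7 372.4] 19.2
die white c [611.3 387.3] size [46.8 22.8] yaw_long 78.9 circ [612.2 386.7] 24.7
rack c [448.9 337.9] size [103.8  56.2] yaw_long 1.3 circ [448.8 336.8] 58.1
block c [469. 198.] size [99.  50.4] yaw_long 3.6 circ [469.  197.5] 53.1
tray c [475.1  73.4] size [104.1  71.1] yaw_long 11.5 circ [474.5  74. ] 60.0
```

View pics/cup.png

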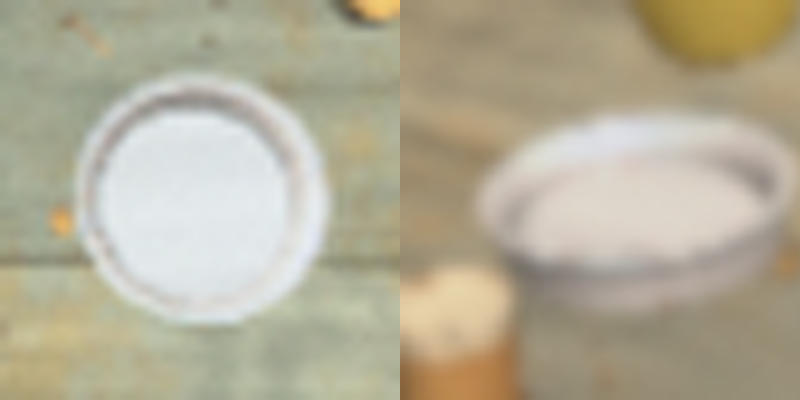

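Cup view: rim circle centred at crop (203,198), i.e. image (420.8,180.3), radius 13.3 px: a plain empty steel cup. I'll compute the spacer's pose and the first move.

```bash
cat >> h.py <<'E'
from scipy.spatial.transform import Rotation as Ro
def go(s,x,y,z,ang):
    """shift (cm) & turn (deg) in tool axes to put TCP at x,y,z mm, tool down, tool y at ang deg (mod 180)"""
    R=Ro.from_euler("xyz",s["tool_rot"])
    yaw0=np.degrees(s["tool_rot"][2]);d=((ang+90-yaw0)+90)%180-90
    T=Ro.from_euler("xyz",[180,0,yaw0+d],degrees=True)
    print("shift",np.round(R.inv().apply(np.array([x,y,z])/1000-s["position"])*100,2),"turn",np.round((R.inv()*T).as_rotvec(degrees=True),2))
E
python3 - <<'E'
from h import *
from workcell import bot
t=np.load("top.npz");s=np.load("side.npz")
tt=lambda px,py,z,o=215:np.round(ray(t,o+(px+.5)/5-.5,180+(py+.5)/5-.5,z)[:2]*1000,1)
ss=lambda px,py,z:np.round(ray(s,350+(px+.5)/5-.5,160+(py+.5)/5-.5,z)[:2]*1000,1)
print("spacer top side-corners",[ss(*p,.073) for p in((428,281),(468,243),(534,265),(493,308))])
print("spacer top top-corners",[tt(*p,.073) for p in((64,122),(122,127),(116,193),(52,184))])
print("plate",tt(115.3,154.3,.008),"screws",[tt(*p,.008) for p in((79,58),(187,76),(152,251),(43,232))])
print("strip corners",[tt(*p,.027) for p in((57,111),(180,133),(163,205),(42,179))])
print("die corners",[tt(*p,.024) for p in((85,72),(171,88),(137,244),(51,228))])
print("hollow",np.round(ray(t,312.2,265.0,.03)*1000,1),"cup",np.round(ray(t,420.8,180.3,.014)*1000,1))
print("pad top circ",tt(118,160,.047))
g=cv2.cvtColor(s["frame"],cv2.COLOR_BGR2GRAY)
print("loupe,dish",tt(350,248,.03),tt(654-400,212,.01,295))
E
```

```text
spacer top side-corners [array([601.6, 376.7]), array([566.7, 381.8]), array([571.6, 408.3]), array([609.4, 403.2])]
spacer top top-corners [array([597.3, 404.1]), array([595. , 375.6]), array([562.7, 377.5]), array([566.9, 408.9])]
plate [586.2 394.5] screws [array([637. , 415.3]), array([627.7, 358. ]), array([535.8, 373.8]), array([545.4, 431.1])]
strip corners [array([607.1, 420.7]), array([596. , 356.8]), array([558.9, 364.5]), array([572. , 427.2])]
die corners [array([627.7, 407.7]), array([619.6, 362.7]), array([539., 378.]), array([547. , 422.5])]
hollow [448.1 196.9  30. ] cup [666.9 -84.9  14. ]
pad top circ [580.6 383.4]
loupe,dish [537.4 267.9] [557.2 112.3]
```

```bash
python3 - <<'E'
from h import *
from workcell import bot
go(bot.observe(),584,392,130,84)
E
```

```text
shift [-41.37  -5.58  10.09] turn [ -0.06  -0.   -14.1 ]
```

Call:
{"op": "servo_tool", "data": {"plan": [[8.5,-4,-0.5,0.5,0,0,-3],[8.5,-9,-1.2,1.5,0,0,-6],[8.5,-14,-1.9,2.5,0,0,-9],[8.5,-19,-2.6,4,0,0,-12],[8.5,-24,-3.2,5.5,0,0,-14],[8.5,-29,-3.9,7,0,0,-14],[8.5,-34,-4.6,8.5,0,0,-14],[8.5,-38,-5.1,9.5,0,0,-14.1],[8.5,-40.5,-5.5,10,0,0,-14.1],[8.5,-41.37,-5.58,10.09,0,0,-14.1]], "force": 25}}

```text
clock: 1.1
position: [0.5869, 0.3885, 0.1286]
tool_rot: [-3.139, -0.0, 3.032]
force: [-0.1, -0.4, -0.5]
grip_width: 0.0849
finger_force: 0.0
```

```bash
python3 - <<'E'
from h import *
from workcell import bot
f=bot.grab_frame("side");cv2.imwrite("pics/a.png",cv2.resize(f["frame"][100:300,350:550],(600,600),interpolation=cv2.INTER_CUBIC))
s=bot.observe();print(s["position"],s["clock"],np.abs(s["qd"]).max());go(s,584,392,58,84)
E
```

```text
[0.58657444 0.38936036 0.12910385] 1.15 0.04425292629048798
shift [0.28 0.25 7.11] turn [-0.11 -0.01 -0.22]
```

View pics/a.png

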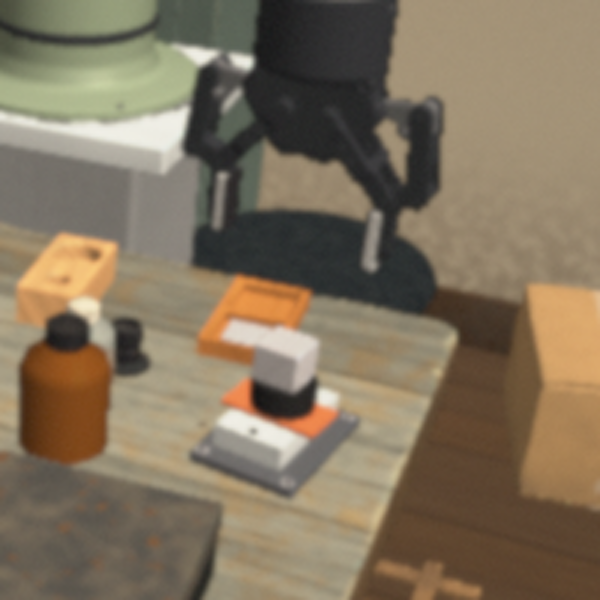

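a.png: the open gripper hangs above the stack, fingertips at (222,225) and (370,270), straddling the spacer (287,358). Descend and grip.

Call:
{"op": "servo_tool", "data": {"plan": [[8.5,0.28,0.25,2,0,0,0],[8.5,0.28,0.25,4.5,0,0,0],[8.5,0.28,0.25,6.3,0,0,0],[8.5,0.28,0.25,7.1,0,0,0],[2.5,0.28,0.25,7.1,0,0,0],[2.5,0.28,0.25,7.1,0,0,0],[2.5,0.28,0.25,7.1,0,0,0],[2.5,0.28,0.25,7.1,0,0,0],[2.5,0.28,0.25,7.1,0,0,0],[2.5,0.28,0.25,7.1,0,0,0]], "force": 25}}

```text
clock: 2.15
position: [0.5821, 0.3952, 0.0605]
tool_rot: [3.141, 0.001, 3.037]
force: [-1.6, -0.7, 5.7]
grip_width: 0.0292
finger_force: 27.1
```

```bash
python3 - <<'E'
from h import *
from workcell import bot
f=bot.grab_frame("side");cv2.imwrite("pics/b.png",cv2.resize(f["frame"][160:280,380:500],(600,600),interpolation=cv2.INTER_CUBIC))
for z in(.129,.134,.139,.144,.149):print(z,proj(f,(.5866,.3894,z)))
s=bot.observe();print(s["position"],s["clock"],s["grip_width"],s["finger_force"],s["force"]);go(s,584,392,200,84);go(s,424,337.5,200,91.3)
E
```

```text
0.129 [447.70902463 187.02897145]
0.134 [448.03113971 184.55882723]
0.139 [448.35501723 182.07516782]
0.144 [448.68067167 179.57788198]
0.149 [449.00811771 177.06685728]
[0.58209265 0.3952032  0.06044881] 2.2 0.029227393360245203 27.136386930942535 [-0.83034494 -1.68532591  6.23493222]
shift [ -0.24  -0.29 -13.96] turn [ 0.04  0.06 -0.02]
shift [ 15.1   -7.39 -13.98] turn [ 0.04  0.06 -7.32]
```

View pics/b.png

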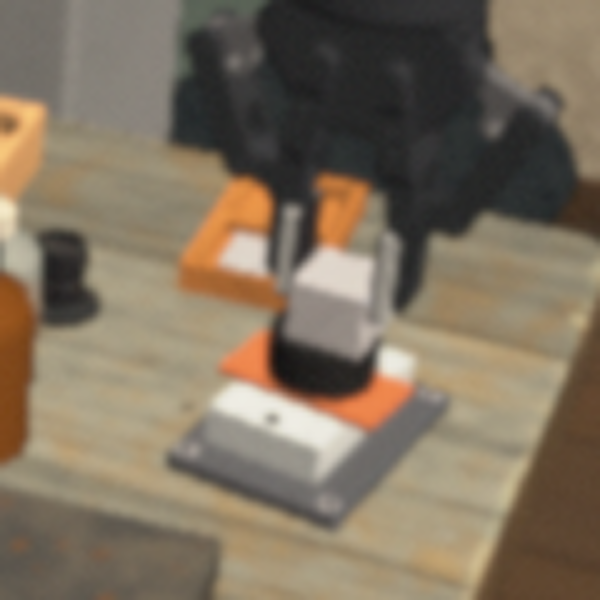

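b.png: the spacer is gripped between both pads (285–385, 240–355), standing on the pad. Lift and carry to the rack.

Call:
{"op": "servo_tool", "data": {"plan": [[2.5,0,0,-0.7,0,0,0],[2.5,0,0,-2.2,0,0,0],[2.5,0,0,-4.5,0,0,0],[2.5,0.5,-0.3,-6.5,0,0,0],[2.5,2.5,-1.2,-7,0,0,-2],[2.5,5.5,-2.7,-7,0,0,-4],[2.5,9,-4.4,-7,0,0,-6],[2.5,12,-5.9,-7,0,0,-7.3],[2.5,14.3,-7,-7,0,0,-7.3],[2.5,15.1,-7.4,-7,0,0,-7.3]]}}

```text
clock: 3.2
position: [0.422, 0.3369, 0.1308]
tool_rot: [3.141, 0.0, -3.118]
force: [0.3, 0.6, -1.0]
grip_width: 0.0295
finger_force: 26.2
```

Call:
{"op": "servo_tool", "data": {"plan": [[2.5,0,0,0,0,0,0],[2.5,0,0,0,0,0,0],[2.5,0,0,0,0,0,0]]}}

```text
clock: 3.5
position: [0.4247, 0.3377, 0.1296]
tool_rot: [3.141, 0.001, -3.12]
force: [-0.3, 0.5, -1.6]
grip_width: 0.0292
finger_force: 26.2
```

```bash
python3 - <<'E'
from h import *
from workcell import bot
f=bot.grab_frame("side");t=bot.grab_frame("top")
a=cv2.resize(f["frame"][140:260,380:500],(400,400),interpolation=cv2.INTER_CUBIC)
b=cv2.resize(t["frame"][190:290,215:315],(400,400),interpolation=cv2.INTER_CUBIC)
cv2.imwrite("pics/c.png",np.hstack([a,b]));np.savez("top2.npz",**t)
s=bot.observe();print(s["position"],s["clock"],s["grip_width"],s["finger_force"],s["force"]);go(s,424,337.5,20,91.3)
E
```

```text
[0.42434107 0.33746157 0.12927776] 3.6 0.029211642662768156 26.207816004753113 [-0.33998069 -0.68998529 -2.17362565]
shift [ 0.03  0.   10.93] turn [ 0.    0.   -0.03]
```

View pics/c.png

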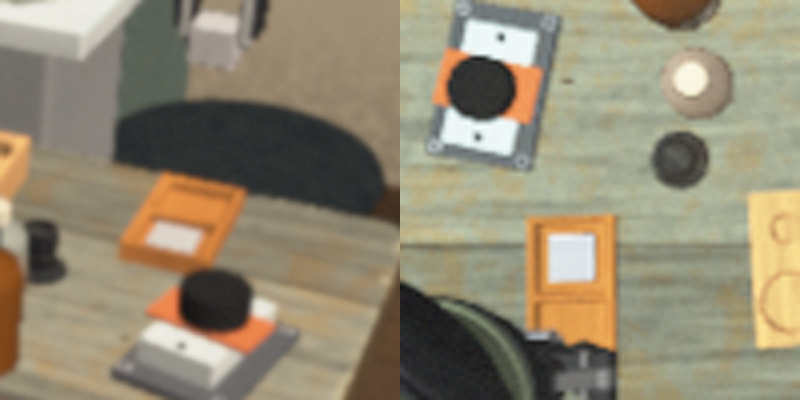

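c.png: the stack without spacer (pad at right-panel (482,88)), spacer held level at left-panel (215,38) above the rack's empty pocket. Measure the pad and check the held spacer's offset.

```bash
python3 - <<'E'
from m import *
from workcell import bot
f=np.load("top2.npz");hsv=cv2.cvtColor(f["frame"],cv2.COLOR_BGR2HSV).astype(int);H,S,V=[hsv[...,i] for i in range(3)]
rect(f,V<85,(222,200,250,224),.047,"pad")
s=bot.grab_frame("side")
x=s["frame"][138:165,430:465];h=cv2.cvtColor(x,cv2.COLOR_BGR2GRAY);
m=(h>150).astype(np.uint8);n,l,st,ce=cv2.connectedComponentsWithStats(m);print(st.tolist(),ce.tolist())
for dx in(-5,0,5):print(dx,proj(s,(.4243+dx/1000,.3375,.129)))
E
```

```text
pad c [580.8 391.5] size [39.8 38.7] yaw_long 46.1 circ [580.8 391.5] 21.6
[[0, 0, 35, 27, 785], [7, 4, 15, 19, 160]] [[17.304458598726114, 13.252229299363057], [15.50625, 11.7625]]
-5 [445.21322761 150.08870156]
0 [444.55447816 150.90033351]
5 [443.89067245 151.71819517]
```

Call:
{"op": "servo_tool", "data": {"plan": [[2.5,0,0,1,0,0,0],[2.5,0,0,3,0,0,0],[2.5,0,0,5.5,0,0,0],[2.5,0,0,8,0,0,0],[2.5,0,0,9,0,0,0],[2.5,0,0,9,0,0,0]]}}

```text
clock: 4.25
position: [0.423, 0.3368, 0.038]
tool_rot: [-3.14, -0.002, -3.119]
force: [0.5, 0.2, -1.8]
grip_width: 0.0293
finger_force: 26.2
```

```bash
python3 - <<'E'
from h import *
from workcell import bot
f=bot.grab_frame("side")
cv2.imwrite("pics/d.png",cv2.resize(f["frame"][160:240,400:480],(480,480),interpolation=cv2.INTER_CUBIC))
s=bot.observe();print(s["position"],s["clock"],s["force"]);go(s,424,337.5,18.5,91.3)
E
```

```text
[0.42356378 0.3371799  0.03911607] 4.3 [ 1.35381491 -0.13749657 -2.16672065]
shift [-0.05  0.03  2.06] turn [-0.04 -0.04 -0.  ]
```

View pics/d.png

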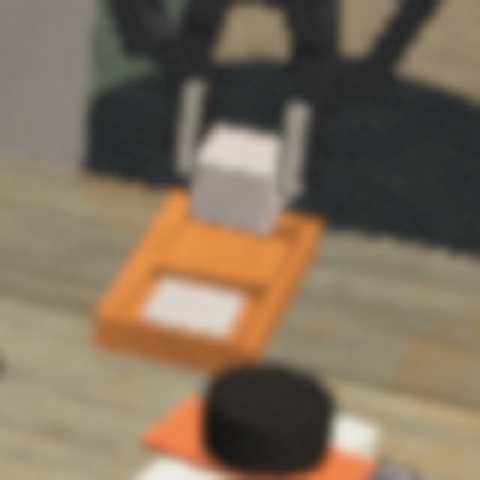

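```bash
python3 - <<'E'
from h import *
f=np.load("side.npz")
p=lambda u,v,z:np.round(ray(f,400+(u+.5)/6-.5,160+(v+.5)/6-.5,z)*1000,1)
print("spacer bottom front",p(192,217,.0256),p(275,232,.0256))
print("rack outer corners z14",p(180,190,.014),p(324,221,.014),p(262,350,.014),p(97,327,.014))
print("thin pocket front/rear lips",p(150,270,.014),p(268,292,.014))
E
```

```text
spacer bottom front [439.8 324.7  25.6] [437.  354.9  25.6]
rack outer corners z14 [399.  308.6  14. ] [398.2 363.9  14. ] [501.7 369.9  14. ] [513.2 314.4  14. ]
thin pocket front/rear lips [464.9 318.   14. ] [460.9 360.4  14. ]
```

d.png: the spacer is level, over the empty pocket, sides parallel to it. Lower and release.

Call:
{"op": "servo_tool", "data": {"plan": [[2.5,0,0,0.8,0,0,0],[2.5,0,-0.1,1.5,0,0,0],[2.5,0,-0.1,1.9,0,0,0],[2.5,0,-0.1,2.05,0,0,0],[2.5,0,-0.1,2.05,0,0,0],[2.5,0,-0.1,2.05,0,0,0]]}}

```text
clock: 4.9
position: [0.4238, 0.3364, 0.0191]
tool_rot: [3.141, 0.0, -3.119]
force: [0.6, 0.3, -1.4]
grip_width: 0.0293
finger_force: 26.2
```

Call:
{"op": "servo_tool", "data": {"plan": [[2.5,0,0,0.1,0,0,0],[2.5,0,0,0.1,0,0,0],[2.5,0,0,0.1,0,0,0]]}}

```text
clock: 5.2
position: [0.4239, 0.3365, 0.0184]
tool_rot: [3.141, 0.0, -3.119]
force: [-1.7, -1.8, 8.1]
grip_width: 0.0289
finger_force: 27.3
```

Call:
{"op": "servo_tool", "data": {"plan": [[4.5,0,0,0,0,0,0],[6,0,0,0,0,0,0],[6,0,0,0,0,0,0],[6,0,0,-0.5,0,0,0],[6,0,0,-2,0,0,0],[6,0,0,-5,0,0,0],[8.5,0,0,-9,0,0,0],[8.5,0,0,-10,0,0,0],[8.5,0,0,-10,0,0,0]]}}

```text
clock: 6.1
position: [0.4246, 0.337, 0.1205]
tool_rot: [3.139, 0.003, -3.119]
force: [-0.1, 0.3, -0.5]
grip_width: 0.0849
finger_force: 0.0
```

```bash
python3 - <<'E'
from h import *
from workcell import bot
f=bot.grab_frame("side")
cv2.imwrite("pics/e.png",cv2.resize(f["frame"][160:240,400:480],(480,480),interpolation=cv2.INTER_CUBIC))
s=bot.observe();print(s["position"],s["clock"],s["force"]);go(s,581,391.5,100,79)
E
```

```text
[0.42402962 0.33648936 0.11897929] 6.15 [ 0.61478396  0.07422313 -0.50742887]
shift [-15.81   5.14   1.93] turn [ 0.08  0.07 12.29]
```

View pics/e.png

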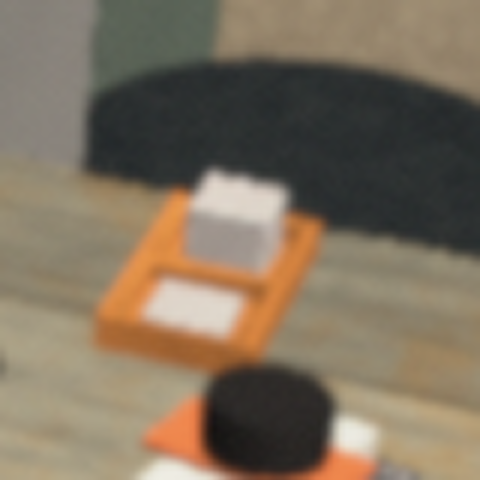

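e.png: the spacer stands seated in the empty pocket at (237,222); the thin spacer's pocket is undisturbed. On to the pad.

Call:
{"op": "servo_tool", "data": {"plan": [[8.5,-2,0.6,0,0,0,2],[8.5,-6,1.9,0,0,0,6],[8.5,-10,3.2,0.5,0,0,10],[8.5,-13.5,4.4,1,0,0,12.3],[8.5,-15.3,5,1.7,0,0,12.3],[8.5,-15.8,5.15,1.9,0,0,12.3],[8.5,-15.8,5.15,1.9,0,0,12.3],[8.5,-15.8,5.15,1.9,0,0,12.3],[8.5,-15.8,5.15,1.9,0,0,12.3]]}}

```text
clock: 7.05
position: [0.5797, 0.3914, 0.0993]
tool_rot: [3.141, -0.0, 2.95]
force: [-0.5, -0.9, -0.2]
grip_width: 0.085
finger_force: 0.0
```

```bash
python3 - <<'E'
from h import *
from workcell import bot
s=bot.observe();print(s["position"],s["clock"],s["force"]);go(s,581,391.5,36,79)
E
```

```text
[0.57973501 0.39137643 0.09934385] 7.05 [-0.49731928 -0.91194178 -0.15549924]
shift [-0.12  0.04  6.33] turn [ 0.01 -0.01  0.03]
```

Call:
{"op": "servo_tool", "data": {"plan": [[8.5,-0.1,0,1.5,0,0,0],[8.5,-0.1,0,4,0,0,0],[8.5,-0.1,0,5.8,0,0,0],[6,-0.1,0,6.3,0,0,0],[3.5,-0.1,0,6.3,0,0,0],[3.5,-0.1,0,6.3,0,0,0],[3.5,-0.1,0,6.3,0,0,0],[3.5,-0.1,0,6.3,0,0,0],[3.5,-0.1,0,6.3,0,0,0]], "force": 25}}

```text
clock: 7.95
position: [0.582, 0.3916, 0.0369]
tool_rot: [3.14, 0.001, 2.95]
force: [0.3, -0.5, 6.4]
grip_width: 0.0405
finger_force: 25.9
```

```bash
python3 - <<'E'
from h import *
from workcell import bot
s=bot.observe();print(s["position"],s["clock"],s["force"],s["grip_width"]);go(s,667,-85,120,79);go(s,667,-85,120,79-20)
E
```

```text
[0.58196496 0.39156251 0.03690995] 7.95 [ 0.2757478  -0.48473205  6.42672825] 0.040480124648762106
shift [-17.45 -45.15  -8.34] turn [ 0.06  0.06 -0.  ]
shift [-17.45 -45.15  -8.34] turn [ 0.07  0.05 20.  ]
```

Call:
{"op": "servo_tool", "data": {"plan": [[3.5,0,0,-0.7,0,0,0],[3.5,0,0,-2.5,0,0,0],[3.5,0,0,-5.5,0,0,0],[3.5,0,0,-9,0,0,0],[3.5,0,0,-13,0,0,0],[3.5,-0.3,-0.7,-15.5,0,0,0],[3.5,-1.2,-3,-16.3,0,0,0],[3.5,-2.5,-6.5,-16.3,0,0,0],[3.5,-4,-10.5,-16.3,0,0,0],[3.5,-5.6,-14.5,-16.3,0,0,0]]}}

```text
clock: 8.95
position: [0.6088, 0.2368, 0.2006]
tool_rot: [3.141, 0.001, 2.95]
force: [1.7, 0.1, -0.7]
grip_width: 0.0405
finger_force: 25.4
```

Call:
{"op": "servo_tool", "data": {"plan": [[3.5,-1.5,-4,0,0,0,0],[3.5,-3,-8,0,0,0,0],[3.5,-4.6,-12,0,0,0,0],[3.5,-6.2,-16,0,0,0,0],[3.5,-7.7,-20,0,0,0,0],[3.5,-9.3,-24,0,0,0,0],[3.5,-10.6,-27.5,0,0,0,0],[3.5,-11.5,-29.8,0,0,0,0],[3.5,-11.8,-30.6,0,0,0,0],[3.5,-11.8,-30.6,0,0,0,0]]}}

```text
clock: 9.95
position: [0.6662, -0.0858, 0.1999]
tool_rot: [-3.142, 0.001, 2.948]
force: [0.2, 0.1, 0.0]
grip_width: 0.0401
finger_force: 25.4
```

Call:
{"op": "servo_tool", "data": {"plan": [[3.5,0,0,0,0,0,0],[3.5,0,0,0,0,0,0]]}}

```text
clock: 10.15
position: [0.6662, -0.0829, 0.1993]
tool_rot: [3.141, 0.0, 2.952]
force: [0.4, -0.6, -0.3]
grip_width: 0.0406
finger_force: 25.4
```

```bash
python3 - <<'E'
from m import *
from workcell import bot
s=bot.observe();print(s["position"],s["tool_rot"],s["clock"],s["force"],s["grip_width"]);go(s,667,-85,60,79)
f=bot.grab_frame("top");np.savez("top3.npz",**f)
hsv=cv2.cvtColor(f["frame"],cv2.COLOR_BGR2HSV).astype(int);H,S,V=[hsv[...,i] for i in range(3)]
W=rect(f,(H<16)&(S>120)&(V>150),(215,190,260,235),.027,"strip")
rect(f,(S<30)&(V>200),(222,190,252,207),.024,"dieA");rect(f,(S<30)&(V>200),(222,216,252,235),.024,"dieB")
crop(f["frame"],215,185,265,235,12,"pics/f.png")
E
```

```text
[ 0.66623536 -0.08288384  0.19926656] [3.14087898e+00 8.87465124e-05 2.95155507e+00] 10.15 [ 0.42316807 -0.55927053 -0.29241512] 0.04057331013921026
shift [-0.11 -0.2  13.93] turn [0.04 0.01 0.11]
strip c [583.3 393.2] size [65.6 36.7] yaw_long 77.5 circ [582.7 393.5] 35.5
dieA c [611.8 387.1] size [49.3 23.8] yaw_long 78.9 circ [611.7 387.4] 25.2
dieB c [554.1 398.2] size [49.3 24. ] yaw_long 79.1 circ [554. 398.] 25.9
```

View pics/f.png

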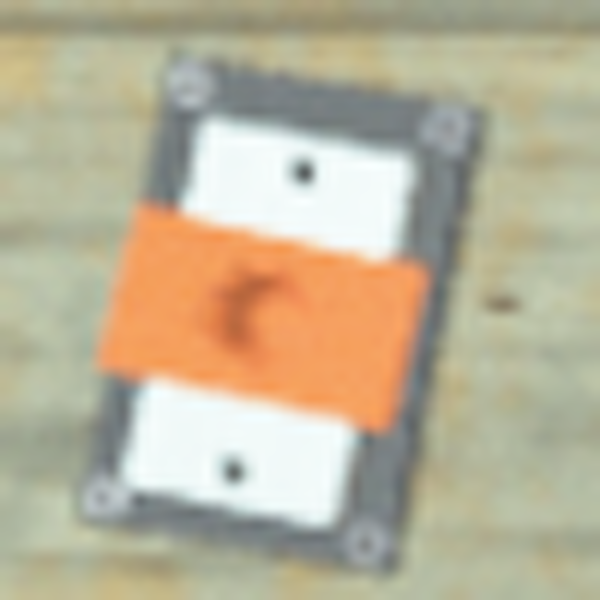

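f.png: the strip lies on the die, untilted, at (265,318), dome in the hole; die ends seen on both sides. Now lower the pad.

Call:
{"op": "servo_tool", "data": {"plan": [[3.5,-0.1,-0.1,1.5,0,0,0],[3.5,-0.1,-0.1,5,0,0,0],[3.5,-0.1,-0.1,9,0,0,0],[3.5,-0.1,-0.1,13,0,0,0],[3.5,-0.1,-0.1,15.5,0,0,0],[3.5,-0.1,-0.1,16.5,0,0,0],[3.5,-0.1,-0.1,16.5,0,0,0],[3.5,-0.1,-0.1,16.5,0,0,0]]}}

```text
clock: 11.0
position: [0.6677, -0.0858, 0.0349]
tool_rot: [3.141, 0.001, 2.95]
force: [0.2, -0.5, 0.8]
grip_width: 0.0405
finger_force: 25.5
```

```bash
python3 - <<'E'
from m import *
from workcell import bot
s=bot.observe();print(s["position"],s["tool_rot"],s["clock"],s["force"],s["grip_width"]);go(s,667,-85,14,79)
f=bot.grab_frame("side");t=bot.grab_frame("top")
a=cv2.resize(f["frame"][170:230,185:245],(400,400),interpolation=cv2.INTER_CUBIC)
b=cv2.resize(t["frame"][150:210,390:450],(400,400),interpolation=cv2.INTER_CUBIC)
cv2.imwrite("pics/g.png",np.hstack([a,b]))
print(proj(f,(.667,-.085,.014)),proj(t,(.667,-.085,.014)))
E
```

```text
[ 0.66766283 -0.08582318  0.03493906] [3.14146885e+00 1.31894686e-03 2.94971968e+00] 11.0 [ 0.20359592 -0.45252035  0.76040458] 0.04049297634036036
shift [0.08 0.07 2.09] turn [0.01 0.08 0.01]
[218.8510416  202.61649326] [420.85128171 180.26270294]
```

View pics/g.png

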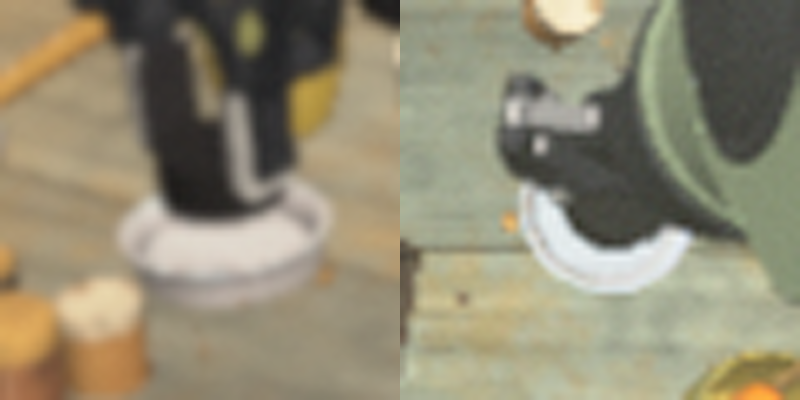

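g.png: the pad is level and centred over the cup (cup about (225,235), pad (222,200) in the left panel). Lower.

Call:
{"op": "servo_tool", "data": {"plan": [[3.5,0,0,0.7,0,0,0],[3.5,0,0,1.4,0,0,0],[3.5,0,0,1.8,0,0,0],[3.5,0,0,2.0,0,0,0],[3.5,0,0,2.05,0,0,0],[3.5,0,0,2.05,0,0,0]]}}

```text
clock: 11.7
position: [0.6667, -0.0859, 0.0139]
tool_rot: [-3.141, -0.001, 2.95]
force: [-5.2, 1.1, 12.0]
grip_width: 0.0403
finger_force: 26.5
```

Call:
{"op": "servo_tool", "data": {"plan": [[5,0,0,-0.1,0,0,0],[6,0,0,-0.1,0,0,0],[6,0,0,-0.1,0,0,0],[6,0,0,-0.8,0,0,0],[6,0,0,-2.5,0,0,0],[6,0,0,-6,0,0,0],[6,0,0,-10,0,0,0],[6,0,0,-14.5,0,0,0],[6,0.4,1,-17.5,0,0,0],[6,1.6,4,-18.5,0,0,0]]}}

```text
clock: 12.7
position: [0.6604, -0.0466, 0.2038]
tool_rot: [-3.141, 0.007, 2.945]
force: [0.3, -0.2, -1.5]
grip_width: 0.0596
finger_force: 0.0
```

```bash
python3 - <<'E'
from h import *
from workcell import bot
s=bot.observe();print(s["position"],s["clock"]);go(s,583.3,393,90,77.8)
E
```

```text
[ 0.66036473 -0.04659     0.20377038] 12.7
shift [16.22 41.61 11.25] turn [-0.02  0.37  0.94]
```

Call:
{"op": "servo_tool", "data": {"plan": [[7,1.6,4,0,0,0,0],[8.5,3.2,8.2,0,0,0,0],[8.5,4.8,12.4,0,0,0,0],[8.5,6.5,16.7,0,0,0,0],[8.5,8.2,21,0,0,0,0],[8.5,9.9,25.3,0,0,0,0],[8.5,11.5,29.5,0,0,0,0.9],[8.5,13.1,33.6,0,0,0,0.9],[8.5,14.6,37.5,2,0,0,0.9],[8.5,15.7,40.3,4,0,0,0.9]]}}

```text
clock: 13.7
position: [0.5808, 0.3855, 0.1599]
tool_rot: [3.139, 0.001, 2.936]
force: [0.6, 0.1, -0.0]
grip_width: 0.0849
finger_force: 0.0
```

Call:
{"op": "servo_tool", "data": {"plan": [[8.5,0.5,1.3,3,0,0,0],[8.5,0.5,1.3,6,0,0,0],[8.5,0.5,1.3,7.3,0,0,0],[8.5,0.5,1.3,7.3,0,0,0],[8.5,0.5,1.3,7.3,0,0,0]]}}

```text
clock: 14.2
position: [0.5804, 0.3956, 0.0872]
tool_rot: [3.141, 0.001, 2.933]
force: [0.0, 0.6, 0.6]
grip_width: 0.0852
finger_force: 0.0
```

```bash
python3 - <<'E'
from m import *
from workcell import bot
s=bot.observe();print(s["position"],s["clock"]);go(s,583.3,393,15,77.8)
f=bot.grab_frame("top")
hsv=cv2.cvtColor(f["frame"],cv2.COLOR_BGR2HSV).astype(int);V=hsv[...,2]
rect(f,V<100,(410,170,432,191),.024,"pad in cup")
E
```

```text
[0.58042837 0.39556322 0.0871892 ] 14.2
shift [-0.33 -0.2   7.22] turn [0.06 0.07 0.25]
pad in cup c [665.  -80.7] size [39.1 41.9] yaw_long 115.3 circ [664.9 -81.4] 21.9
```

Call:
{"op": "servo_tool", "data": {"plan": [[8.5,-0.3,-0.2,1.5,0,0,0],[8.5,-0.3,-0.2,4.5,0,0,0],[8.5,-0.3,-0.2,6.5,0,0,0.2],[8.5,-0.3,-0.2,7.4,0,0,0.2],[8.5,-0.3,-0.2,7.5,0,0,0.2],[7.2,-0.3,-0.2,7.5,0,0,0.2],[6,-0.3,-0.2,7.5,0,0,0.2],[6,-0.3,-0.2,7.5,0,0,0.2],[6,-0.3,-0.2,7.5,0,0,0.2],[6,-0.3,-0.2,7.5,0,0,0.2]], "force": 25}}

```text
clock: 15.25
position: [0.5828, 0.3935, 0.0119]
tool_rot: [3.14, 0.001, 2.93]
force: [-1.3, -1.2, 7.6]
grip_width: 0.0627
finger_force: 26.9
```

```bash
python3 - <<'E'
from h import *
from workcell import bot
s=bot.observe();print(s["position"],s["clock"],s["force"],s["grip_width"]);
f=bot.grab_frame("side");cv2.imwrite("pics/h.png",cv2.resize(f["frame"][180:280,390:490],(600,600),interpolation=cv2.INTER_CUBIC))
go(s,447.3,197,110,93.3)
E
```

```text
[0.58276403 0.3935052  0.01190404] 15.25 [-1.3438095  -1.2130375   7.58375466] 0.06269237636444785
shift [  9.11 -22.04  -9.85] turn [  0.07   0.09 -15.41]
```

View pics/h.png

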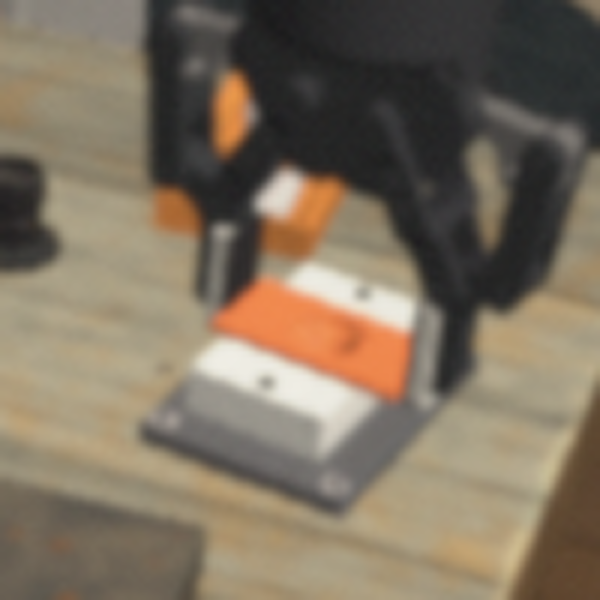

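h.png: both fingertips reach below the strip's ends; strip flat on the die. Lift and carry to the block.

Call:
{"op": "servo_tool", "data": {"plan": [[6,0,0,-0.5,0,0,0],[6,0,0,-1.2,0,0,0],[6,0,0,-2.2,0,0,0],[6,0,0,-4,0,0,0],[6,0,0,-7,0,0,0],[6,0,0,-10.5,0,0,0],[6,0,0,-13.5,0,0,0],[6,0,0,-14.8,0,0,0],[6,0.4,-1,-15,0,0,0],[6,1.4,-3.5,-15,0,0,-2]]}}

```text
clock: 16.3
position: [0.5603, 0.3622, 0.1597]
tool_rot: [3.141, -0.0, 2.967]
force: [0.7, 0.0, -1.4]
grip_width: 0.063
finger_force: 27.8
```

Call:
{"op": "servo_tool", "data": {"plan": [[6,1.3,-3.2,0,0,0,-2.5],[6,2.7,-6.5,0,0,0,-5],[6,4.1,-10,0,0,0,-7.5],[6,5.5,-13.3,0,0,0,-10],[6,6.7,-16.2,0,0,0,-12],[6,7.4,-18,0,0,0,-13.3],[6,7.7,-18.5,0,0,0,-13.3],[6,7.7,-18.5,0,0,0,-13.3],[6,7.7,-18.5,0,0,0,-13.3]]}}

```text
clock: 17.2
position: [0.4529, 0.1938, 0.1601]
tool_rot: [3.141, -0.0, -3.086]
force: [0.3, 1.0, -0.7]
grip_width: 0.0628
finger_force: 27.8
```

```bash
python3 - <<'E'
from m import *
from workcell import bot
s=bot.observe();print(s["position"],s["tool_rot"],s["clock"],s["force"],s["grip_width"]);
go(s,447.3,197,60,93.3)
f=bot.grab_frame("top");hsv=cv2.cvtColor(f["frame"],cv2.COLOR_BGR2HSV).astype(int);H,S,V=[hsv[...,i] for i in range(3)]
rect(f,(S<30)&(V>200),(218,190,256,237),.024,"die")
f=bot.grab_frame("side");hsv=cv2.cvtColor(f["frame"],cv2.COLOR_BGR2HSV).astype(int);H,S,V=[hsv[...,i] for i in range(3)]
print(proj(f,s["position"]))
rect(f,(H<14)&(S>170)&(V>150),(330,90,450,185),s["position"][2]+.015,"strip held")
E
```

```text
[0.45285599 0.19384442 0.16012246] [ 3.14140136e+00 -1.47339849e-04 -3.08573268e+00] 17.2 [ 0.33021297  1.04480667 -0.67396247] 0.06284756291251956
shift [ 0.54  0.34 10.01] turn [ 0.01 -0.01 -0.1 ]
die c [582.9 392.7] size [48.4 82.6] yaw_long 169.0 circ [582.8 392.8] 45.5
[377.08383176 130.12761696]
strip held c [462.  209.8] size [27.9 29.1] yaw_long 97.2 circ [464.1 209.2] 17.2
```

Call:
{"op": "servo_tool", "data": {"plan": [[6,0.5,0.3,1.5,0,0,0],[6,0.5,0.3,4.5,0,0,0],[6,0.5,0.3,8,0,0,0],[6,0.5,0.3,10.5,0,0,0],[6,0.5,0.3,12,0,0,0],[6,0.5,0.3,12,0,0,0],[6,0.5,0.3,12,0,0,0]]}}

```text
clock: 18.0
position: [0.4477, 0.1964, 0.0405]
tool_rot: [-3.141, -0.0, -3.085]
force: [0.6, -0.2, -0.7]
grip_width: 0.0626
finger_force: 27.9
```

```bash
python3 - <<'E'
from m import *
from workcell import bot
s=bot.observe();print(s["position"],s["tool_rot"],s["clock"],s["force"],s["grip_width"]);
go(s,447.3,197,18,93.3)
f=bot.grab_frame("side");hsv=cv2.cvtColor(f["frame"],cv2.COLOR_BGR2HSV).astype(int);H,S,V=[hsv[...,i] for i in range(3)]
print(hsv[190,377])
rect(f,(H<12)&(S>170)&(V>150),(340,150,410,205),s["position"][2]+.015,"strip held")
crop(f["frame"],335,145,415,215,7.5,"pics/i.png")
E
```

```text
[0.44768026 0.1963623  0.04050565] [-3.14149292e+00 -3.20604727e-04 -3.08536826e+00] 18.0 [ 0.56245942 -0.21481362 -0.65467499] 0.06264715392335048
shift [0.03 0.07 2.25] turn [-0.01 -0.02 -0.08]
[ 17 128 243]
strip held c [455.2 213.1] size [32.8 24.6] yaw_long 16.7 circ [455.2 213.1] 19.5
```

View pics/i.png

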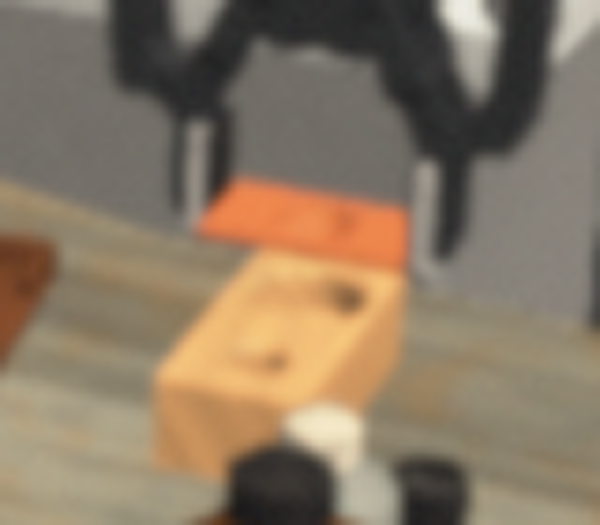

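i.png: the strip is held level above the block; block top corners at about (258,250), (405,272), (310,400), (157,378).

```bash
python3 - <<'E'
from h import *
f=np.load("side.npz");p=lambda u,v,z:np.round(ray(f,335+(u+.5)/7.5-.5,145+(v+.5)/7.5-.5,z)*1000,1)[:2]
print("block",[p(*q,.03) for q in((250,250),(405,272),(310,400),(157,378))])
print("strip top",[p(*q,.0556) for q in((200,233),(237,180),(410,208),(405,266))])
E
```

```text
block [array([431.1, 168. ]), array([423. , 216.6]), array([513.7, 223.2]), array([522. , 178.3])]
strip top [array([476. , 170.3]), array([436.3, 164.8]), array([430.4, 219.6]), array([468.3, 233. ])]
```

Call:
{"op": "servo_tool", "data": {"plan": [[6,0.1,0.05,0.6,0,0,0],[6,0.15,0.05,1.2,0,0,0],[6,0.15,0.05,1.7,0,0,0],[6,0.15,0.05,2.0,0,0,0],[6,0.15,0.05,2.15,0,0,0],[6,0.15,0.05,2.15,0,0,0],[6,0.15,0.05,2.15,0,0,0]]}}

```text
clock: 18.75
position: [0.4462, 0.1964, 0.019]
tool_rot: [3.142, 0.0, -3.086]
force: [0.3, 0.7, 0.1]
grip_width: 0.0627
finger_force: 27.9
```

Nearly down with no resistance, so the dome is in the hollow. Last millimetre, then release.

Call:
{"op": "servo_tool", "data": {"plan": [[6,0,0,0.1,0,0,0],[6,0,0,0.15,0,0,0],[6,0,0,0.15,0,0,0]]}}

```text
clock: 19.05
position: [0.4462, 0.1964, 0.0178]
tool_rot: [3.141, 0.0, -3.086]
force: [-1.4, -1.7, 8.5]
grip_width: 0.0631
finger_force: 28.6
```

Call:
{"op": "servo_tool", "data": {"plan": [[7,0,0,0,0,0,0],[8.5,0,0,0,0,0,0],[8.5,0,0,0,0,0,0],[8.5,0,0,-0.5,0,0,0],[8.5,0,0,-1.5,0,0,0],[8.5,0,0,-4,0,0,0],[8.5,0,0,-8,0,0,0],[8.5,0,0,-12,0,0,0],[8.5,-0.6,1.5,-13.5,0,0,0],[8.5,-2,5,-14,0,0,4]]}}

```text
clock: 20.05
position: [0.4643, 0.2459, 0.1608]
tool_rot: [3.141, 0.003, 3.124]
force: [0.4, 0.6, -0.7]
grip_width: 0.085
finger_force: 0.0
```

```bash
python3 - <<'E'
from m import *
from workcell import bot
s=bot.observe();print(s["position"],s["tool_rot"],s["clock"],s["force"]);
go(s,583,392.7,90,79)
f=bot.grab_frame("side");hsv=cv2.cvtColor(f["frame"],cv2.COLOR_BGR2HSV).astype(int);H,S,V=[hsv[...,i] for i in range(3)]
rect(f,(H<14)&(S>145)&(V>150),(350,165,405,205),.033,"strip seated side")
E
```

```text
[0.46429909 0.24591542 0.16082397] [3.14066828e+00 3.10050476e-03 3.12378706e+00] 20.05 [ 0.43591063  0.58378152 -0.72978282]
shift [-11.58  14.88   7.13] turn [0.07 0.17 9.98]
strip seated side c [453.8 198.8] size [46.2 65.9] yaw_long 91.4 circ [456.7 198.6] 38.1
```

Call:
{"op": "servo_tool", "data": {"plan": [[8.5,-2.3,3,0,0,0,2],[8.5,-4.9,6.3,0,0,0,5],[8.5,-7.6,9.8,0,0,0,7.5],[8.5,-10,12.9,0,0,0,10],[8.5,-11.3,14.6,2,0,0,10],[8.5,-11.6,14.9,5,0,0,10],[8.5,-11.6,14.9,7,0,0,10],[8.5,-11.6,14.9,7.1,0,0,10],[8.5,-11.6,14.9,7.1,0,0,10]]}}

```text
clock: 21.0
position: [0.5814, 0.3947, 0.0873]
tool_rot: [3.141, 0.0, 2.953]
force: [0.5, 0.6, 1.0]
grip_width: 0.085
finger_force: 0.0
```

```bash
python3 - <<'E'
from m import *
from workcell import bot
s=bot.observe();print(s["position"],s["tool_rot"],s["clock"],s["force"]);
go(s,583,392.7,11,79)
f=bot.grab_frame("top");hsv=cv2.cvtColor(f["frame"],cv2.COLOR_BGR2HSV).astype(int);H,S,V=[hsv[...,i] for i in range(3)]
rect(f,(H<16)&(S>145)&(V>150),(290,235,335,290),.033,"strip seated top")
E
```

```text
[0.58139944 0.39474671 0.08734268] [3.14143271e+00 3.52288837e-06 2.95297725e+00] 21.0 [0.53369511 0.5971093  1.04818632]
shift [-0.2  -0.17  7.63] turn [0.01 0.   0.19]
strip seated top c [447.6 199.4] size [35.5 62.7] yaw_long 93.2 circ [447.1 198.5] 33.9
```

Strip is seated flat at the hollow (centre 447.6, 199.4; yaw 93°). Grip the die.

Call:
{"op": "servo_tool", "data": {"plan": [[8.5,-0.15,-0.15,1.5,0,0,0.2],[8.5,-0.15,-0.15,4.5,0,0,0.2],[8.5,-0.15,-0.15,6.7,0,0,0.2],[8.5,-0.15,-0.15,7.5,0,0,0.2],[7,-0.15,-0.15,7.6,0,0,0.2],[5,-0.15,-0.15,7.6,0,0,0.2],[4,-0.15,-0.15,7.6,0,0,0.2],[4,-0.15,-0.15,7.6,0,0,0.2],[4,-0.15,-0.15,7.6,0,0,0.2],[4,-0.15,-0.15,7.6,0,0,0.2]], "force": 40}}

```text
clock: 22.05
position: [0.5832, 0.3934, 0.012]
tool_rot: [3.14, 0.001, 2.949]
force: [-1.4, -0.6, 6.8]
grip_width: 0.045
finger_force: 41.6
```

Call:
{"op": "servo_tool", "data": {"plan": [[4,0,0,-0.6,0,0,0],[4,0,0,-1.8,0,0,0],[4,0,0,-4,0,0,0],[4,0,0,-7.5,0,0,0],[4,0,0,-11.5,0,0,0],[4,0,0,-14.5,0,0,0],[4,0,0,-15,0,0,0],[4,0,0,-15,0,0,0]]}}

```text
clock: 22.85
position: [0.5829, 0.3933, 0.1622]
tool_rot: [3.14, 0.002, 2.949]
force: [-0.1, -0.1, -1.6]
grip_width: 0.0448
finger_force: 41.3
```

```bash
python3 - <<'E'
from m import *
from workcell import bot
s=bot.observe();print(s["position"],s["tool_rot"],s["clock"],s["force"],s["grip_width"]);
go(s,475,73.5,160,101.5)
E
```

```text
[0.58292736 0.39327771 0.16224543] [3.13978563e+00 1.60955837e-03 2.94949012e+00] 22.85 [-0.1010852  -0.08074931 -1.64703823] 0.04482324465091899
shift [  4.49 -33.45   0.16] turn [  0.08   0.11 -22.51]
```

Call:
{"op": "servo_tool", "data": {"plan": [[4,0.2,-1,0,0,0,-1],[4,0.6,-4,0,0,0,-3.5],[4,1.1,-8,0,0,0,-6.5],[4,1.6,-12.3,0,0,0,-9.5],[4,2.2,-16.6,0,0,0,-12.5],[4,2.8,-21,0,0,0,-15.5],[4,3.4,-25.2,0,0,0,-18.5],[4,4,-29.3,0,0,0,-21],[4,4.4,-32.3,0,0,0,-22.5],[4,4.5,-33.4,0,0,0,-22.5]]}}

```text
clock: 23.85
position: [0.4724, 0.0701, 0.1596]
tool_rot: [-3.141, -0.003, -2.942]
force: [0.2, 0.8, -1.6]
grip_width: 0.045
finger_force: 41.3
```

Call:
{"op": "servo_tool", "data": {"plan": [[4,0,0,1,0,0,0],[4,0,0,3.5,0,0,0],[4,0,0,7,0,0,0],[4,0,0,9.7,0,0,0],[4,0,0,10.5,0,0,0],[4,0,0,10.5,0,0,0],[4,0,0,10.5,0,0,0]]}}

```text
clock: 24.55
position: [0.4749, 0.0743, 0.056]
tool_rot: [3.141, 0.001, -2.94]
force: [0.3, -0.8, -0.9]
grip_width: 0.0445
finger_force: 41.5
```

```bash
python3 - <<'E'
from m import *
from workcell import bot
s=bot.observe();print(s["position"],s["tool_rot"],s["clock"],s["force"],s["grip_width"]);
go(s,475,73.5,8.5,101.7)
f=bot.grab_frame("top");hsv=cv2.cvtColor(f["frame"],cv2.COLOR_BGR2HSV).astype(int);H,S,V=[hsv[...,i] for i in range(3)]
rect(f,(S<30)&(V>190),(335,225,390,290),s["position"][2]+.012,"die held")
f=bot.grab_frame("side");hsv=cv2.cvtColor(f["frame"],cv2.COLOR_BGR2HSV).astype(int);H,S,V=[hsv[...,i] for i in range(3)]
u,v=proj(f,s["position"]).astype(int);print(u,v)
rect(f,(S<40)&(V>170),(u-50,v-35,u+50,v+35),s["position"][2]+.012,"die held side")
rect(f,(H<15)&(S>90)&(V<150),(u-60,v-30,u+60,v+50),.014,"tray side")
E
```

```text
[0.47493475 0.07427644 0.05596983] [ 3.14143421e+00  5.20344466e-04 -2.94034171e+00] 24.55 [ 0.34347341 -0.7942359  -0.94441707] 0.044487466201578625
shift [ 0.01 -0.08  4.75] turn [ 0.01  0.03 -0.17]
die held c [541.5 113.8] size [14.  31.1] yaw_long 90.3 circ [544.  113.8] 16.0
323 166
die held side c [494.5  79.5] size [117.3  53.7] yaw_long 21.9 circ [494.1  82. ] 60.3
tray side c [488.6  79. ] size [128.   76.5] yaw_long 12.4 circ [488.2  81. ] 68.2
```

Call:
{"op": "servo_tool", "data": {"plan": [[4,0,-0.05,1,0,0,0],[4,0,-0.05,2.3,0,0,0],[4,0,-0.05,3.5,0,0,0],[4,0,-0.05,4.2,0,0,0],[4,0,-0.05,4.55,0,0,0],[4,0,-0.05,4.55,0,0,0],[4,0,-0.05,4.55,0,0,0]]}}

```text
clock: 25.35
position: [0.4747, 0.0732, 0.0098]
tool_rot: [-3.142, -0.0, -2.941]
force: [0.6, -0.4, -1.3]
grip_width: 0.0449
finger_force: 41.5
```

Call:
{"op": "servo_tool", "data": {"plan": [[4,0,0,0.1,0,0,0],[4,0,0,0.15,0,0,0],[4,0,0,0.15,0,0,0]]}}

```text
clock: 25.65
position: [0.4749, 0.0732, 0.0089]
tool_rot: [-3.141, 0.001, -2.941]
force: [-4.6, -1.2, 13.3]
grip_width: 0.045
finger_force: 43.1
```

Call:
{"op": "servo_tool", "data": {"plan": [[5.5,0,0,0,0,0,0],[6.2,0,0,0,0,0,0],[6.2,0,0,0,0,0,0],[6.2,0,0,-0.6,0,0,0],[6.2,0,0,-2,0,0,0],[6.2,0,0,-5,0,0,0],[6.2,0,0,-9,0,0,0],[6.2,0,0,-13,0,0,0],[6.2,0,0,-17,0,0,0],[6.2,0,0,-19,0,0,0]]}}

```text
clock: 26.65
position: [0.4754, 0.0734, 0.202]
tool_rot: [3.142, 0.004, -2.941]
force: [0.5, 0.9, -1.1]
grip_width: 0.0619
finger_force: 0.0
```

Call:
{"op": "servo_tool", "data": {"plan": [[6.2,-1,-3,0,0,0,0],[6.2,-2,-7,0,0,0,0],[6.2,-3,-11,0,0,0,0],[6.2,-4,-15,0,0,0,0],[6.2,-5,-19,0,0,0,0],[6.2,-6,-23,0,0,0,0],[6.2,-7,-26,0,0,0,0],[6.2,-7,-27,0,0,0,0],[6.2,-7,-27,0,0,0,0]]}}

```text
clock: 27.55
position: [0.5968, -0.1788, 0.1983]
tool_rot: [-3.141, -0.001, -2.943]
force: [-0.4, 0.7, 0.9]
grip_width: 0.0617
finger_force: 0.0
```

```bash
python3 - <<'E'
from m import *
from workcell import bot
s=bot.observe();print(s["position"],s["clock"],s["force"])
f=bot.grab_frame("top");hsv=cv2.cvtColor(f["frame"],cv2.COLOR_BGR2HSV).astype(int);H,S,V=[hsv[...,i] for i in range(3)]
rect(f,(S<45)&(V>180),(340,230,385,280),.021,"die in tray")
rect(f,((H<16)&(S>90)&(V<150))|((S<45)&(V>180)),(338,228,385,282),.014,"tray")
rect(f,(H<16)&(S>145)&(V>150),(290,235,335,290),.033,"strip")
rect(f,V<100,(410,170,432,191),.024,"pad")
rect(f,(S<25)&(V>215),(245,258,272,290),.031,"spacer")
for n,w,z in(("loupe",(275,222,294,240),.03),):rect(f,V<110,w,z,n)
o=np.load("top.npz")["frame"];d=cv2.absdiff(o,f["frame"]).max(2)
for n,(x0,y0,x1,y1) in dict(loupe=(276,222,294,239),dish=(335,212,356,233)).items():print(n,"change",d[y0:y1,x0:x1].mean().round(1))
f=bot.grab_frame("side");hsv=cv2.cvtColor(f["frame"],cv2.COLOR_BGR2HSV).astype(int);H,S,V=[hsv[...,i] for i in range(3)]
rect(f,V<70,(203,188,236,212),.014,"pad side z.014")
E
```

```text
[ 0.59675391 -0.17875231  0.19828302] 27.55 [-0.36691243  0.69345024  0.8530383 ]
die in tray c [475.7  75.9] size [83.3 49.9] yaw_long 11.3 circ [475.5  75.1] 46.4
tray c [475.   73.7] size [105.1  71.2] yaw_long 11.9 circ [474.5  74. ] 60.0
strip c [447.1 199.8] size [33.9 62.1] yaw_long 90.4 circ [447.1 198.5] 33.9
pad c [664.9 -80.8] size [39.  41.8] yaw_long 115.0 circ [664.9 -81.4] 21.9
spacer c [422.6 338.9] size [26.9 24.5] yaw_long 1.4 circ [422.6 338.9] 17.8
loupe c [536.7 268.1] size [34.8 35.1] yaw_long 90.3 circ [537.1 267.8] 18.4
loupe change 3.2
dish change 3.4
pad side z.014 c [667.  -84.3] size [60.6 36.5] yaw_long 40.1 circ [668.6 -86.4] 30.5
```

```bash
python3 -c "
from workcell import bot
print(bot.job_done())"
```

```text
the job is handed in; nothing more can be done
None
```

I handed the job in after about 28 s of robot time: the spacer is in its rack pocket, the pad in the cup, the strip seated in the large hollow and the die in its tray, with the loupe and brass dish not moved; the final check was by measurement only, and the pad sits about 4 mm off the cup's middle, by my estimate still flat on the floor.

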